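# Set the drying cabinet's door stay to its middle hole

### The job

The little drying cabinet on the bench is kept nearly shut by the flat steel stay on its roof, whose slot lies over the pin. Lift the stay off the pin by its red knob, let the door swing open with it, and drop the middle one of its three round holes over the pin so that the bar lies fully down and the door stands open; feel for the pin gently, never force the bar against it. Leave the paint pot, brush jar and toy bird where they are and let go of the knob.

Things in the scene. Friction and masses are not known exactly. Their poses are not given: they have to be found in the camera images.
- cabinet: Fixed drying cabinet: plywood roof, green sides, 240 x 240 x 170 mm high. Origin: centre of its underside on the bench; +x points out of its front (door side, away from the robot), z up.
- door_hinge (a point): A point on the door's vertical hinge axis, at roof height; x +128, y -110, z 170 mm in the cabinet's frame.
- door (a joint): Opening of the red-framed glazed door (220 x 166 mm, about 0.7 kg), rad: 0 shut, at most 1.5, swinging out to the cabinet's +x (clockwise from above). At angle q the stay's pivot is at x 128 + 100 sin q, y -110 + 100 cos q mm of the cabinet's frame. Hinge friction about 0.12 N m, no spring; it stays where left. About 0.65 to 1.1 with the middle hole on the pin.
- stay: Flat steel bar 24 x 4 mm, about 0.12 kg. Origin: its pivot on the door's top edge, at the level of the bar's underside, 176 mm above the bench. Runs 217 mm along its own -x. On the centre line, from the pivot: slot 40 x 11 mm at 60 mm, round 11 mm holes at 108, 140, 172 mm, knob at 205 mm. Level is its lowest position (stopped by the pivot), 2 mm above the pin plate.
- knob (a point): Centre of the red ball knob, 22 mm across, on a 12 mm stem, 36 mm above the bar's underside, 42 mm above the roof when the bar is down. Pinch it from above, a finger on either side of the bar. The bar swivels freely; lifting the knob tilts the bar about its pivot (up to 0.7 rad, it falls back by its weight), so the knob rises on an arc, also towards the pivot.
- slot (a point): Middle of the stay's slot, at the bar's underside; the pin stands in the slot at the start.
- hole_mid (a point): Centre of the middle one of the three round holes, at the bar's underside: the one to use.
- pin_plate: Brass plate 52 x 34 x 4 mm on the roof; origin at its underside's centre, x +68, y -10, z 170 mm of the cabinet, same axes. Carries the upright steel pin, 9.2 mm thick, tip 14 mm above this origin (8 mm above the lying bar's underside), rim chamfered 0.7 mm. The pin is clamped anywhere within 14 mm either way along the plate's x (y = 0): not measured, new each time. It bears 30 N at most.
- paint_pot: Yellow paint pot, 38 mm across, 45 mm high, loose on the cabinet's roof; origin at the centre of its underside.
- brush_jar: Green glass jar with brushes, 72 mm across, brushes to 155 mm, loose on the bench beside the cabinet; origin at the centre of its underside.
- toy_bird: Painted wooden bird on a block, 70 x 45 mm, 80 mm high, loose on the bench beside the cabinet; origin at the centre of its underside.

How it is judged:
On the way:
1. the stay is lifted off the pin, its slot at least 6 mm above where it lay (z of slot in the frame of pin_plate above 0.012 m), for 0.1 s.
At the end, for the whole second after the job is handed in: Middle round hole over the pin, bar fully down (within 2.5 mm of its lowest level; hole centre within 15.5 mm along and 3 mm across of the plate's centre), door open more than 0.5 rad, stay at rest, and pot, jar and bird within 15 mm of where they stood (z of hole_mid in the frame of pin_plate below 0.0085 m and x of hole_mid in the frame of pin_plate between -0.0155 and 0.0155 m and y of hole_mid in the frame of pin_plate between -0.003 and 0.003 m and value of joint door above 0.5 rad and linear speed of stay below 0.02 m/s and distance of each of paint_pot, brush_jar, toy_bird from where it was at the start of the episode below 0.015 m); the robot touches nothing.
It fails at once if the bar is forced against the pin or its plate with more than 30 N (contact force between stay and pin_plate above 30 N).
It fails at once if the paint pot, the brush jar or the toy bird is knocked over (angle between any of paint_pot, brush_jar, toy_bird's own z axis and vertical above 0.5 rad).
It also fails if it takes over 72 s, if anything falls off the work surface, if the arm or the gripper's body presses on something with over 40 N, if the wrist force passes 120 N, or if a joint passes its speed limit or range.

### The arm

A 6-joint arm with a two-finger parallel gripper is mounted at the origin on the work surface. World frame = base frame: x ahead of the robot, y to its left, z up, the work surface at z = 0. Lengths are in m, angles in rad, forces in N, time in s.
With the tool pointing down it reaches from about 0.425 to 0.95 m from the base axis. Payload 3.5 kg.
Tool frame: the origin (TCP) lies between the finger pads; the fingertips stand 22 mm ahead of it and the grasp point (between the pads) lies 3 mm ahead of it (ctrl.nose_length is the z of the fingertips in the tool frame, in m); z points along the fingers, y is the line along which they close (so a half turn about z gives the same grasp; the last joint's range is limited). The gripper opens to 85 mm and grips with 20 to 120 N. Pads are 22 mm wide; open, the fingers measure 114 mm over their backs; the gripper's body (76 mm by 85 mm) begins 54 mm behind the grasp point. The pads swing forward as they close: fully open they stand 13 mm farther back than shut.
Start: joints at [0.972, 0.286, 1.577, -0, 1.279, -0.15], TCP at [0.293, 0.608, 0.253] pointing down, gripper open.
Joint ranges: [-2.77, 2.77], [-0.9, 2.22], [0.21, 2.48], [-1.53, 4.67], [0.24, 2.81], [-2.84, 2.84]. Speed limits (rad/s): [2.79, 2.79, 3.14, 3.14, 3.14, 3.14].

### API

Orientations are given as a unit quaternion [x, y, z, w].
In Python, from plant import ctrl gives the robot as it stands. The module is installed in compiled form; this text tells all that it offers.
- The arm moves only by the tool send_rows, never from a script. Its argument "rows" is text: rows parted by semicolons, each of 7 numbers parted by spaces: the turn, a rotation vector about the tool's x, y, z in a scale on which 1.0 is 45 degrees, then the shift along the tool's x, y, z in normalised numbers (1 is 0.75 m), then the opening, from -1 (shut) to 1 (fully open). A call has 1 to 8 rows; each row is the pose to reach, as a shift and turn from the pose commanded when the call began, along the tool's axes at that moment; what a row does not reach only later rows make up. A row lasts 1/8 s, in which the tool goes at most 62.5 mm and 10.7 degrees, less where a joint would pass 70% of its speed; a pose out of reach is approached as far as the arm can. A shift or turn number past 1, either way, is cut back to 1. A call with a gripper value outside its range is refused whole. The fingers move at their own pace and stop on an object; "grip_force" is the grip in N (left out, the last holds). Time passes only in rows, so rows that repeat a pose let the fingers close. It gives the time, the measured TCP pose, the force, the opening and the grip force at its end, in the units of the state.
- ctrl.get_state(): the state, without advancing time (a new reading comes with each control period).
- ctrl.read_camera(name): name is "scene" or "side" or "wrist"; returns a dict with "color" (480x640x3 uint8, red, green, blue), "fx", "fy", "cx", "cy" (pixels), "extrinsics" (4x4, takes a point from world to camera coordinates). Camera axes: x right, y down, z forward; pixel columns grow to the right and rows downward; lengths in m; the calibration is good to about 2 mm. A picture is of the moment at which its call begins. There is no depth.
- ctrl.sign_off(): hands the job in; it is judged then, once.
Trained networks look in a picture, given as the dict that the camera call returned (one of the last four; its "shot" number tells which), for a name from the list of things; names that differ only in an ending like _2 or _b are one class to them, and where a whole thing is asked for, a point or a joint stands for the part that bears it (a point fixed in the world has none). Each returns a list of dicts, best first, with "p" (0 to 1); they miss things now and then, are a little off and sometimes report something else, mostly with a low value. They report only what shows in the picture. A call takes as long as a camera call.
- ctrl.look_for(picture, target): "position" ([x, y, z] in m, in the coordinates of the camera as it stood for that picture, good to about 4 mm: the middle of the surface that is visible of it).
The state is a dict: "time": time; "qpos": joint angles; "dq": joint speeds; "joint_efforts": joint torques, N m; "eef_pos": TCP position; "tcp_rot": TCP orientation; "contact_force": force on the tool from outside, world axes, zero at the start; "wrist_torque": the same for the moment, N m; "opening": opening from 0.0 (shut) to 1.0 (fully open); "finger_force": force on a finger pad.
Only numpy, scipy, OpenCV 4.12 (cv2) and the standard library are available. Lean on these libraries where they do the work, as an engineer would, in place of code of your own. Each camera call takes 0.05 s, during which the arm holds its last target. There are 200 camera calls.

## Working session

There is one attempt and no reset: what is moved stays moved. The work goes in short steps, Python scripts to look and compute and a tool call to move; the robot and the scene stay as the last step left them, time stands still between calls to the robot, and variables do not carry over. Pictures are saved under pics/ and viewed, at most 10 in all, crops included, and the job is handed in when it is done.

Besides the shell and the picture viewer there is one more tool, called after "Call:" as a command line: name --argument value ..., lists and objects as JSON in quotes. send_rows: Moves the arm, as the interface text tells. Its arguments: {"type":"object","properties":{"rows":{"type":"string"},"grip_force":{"type":"number"}},"required":["rows"]}

```bash
mkdir -p pics
cat > h.py <<'E'
import numpy as np, cv2
from plant import ctrl
from scipy.spatial.transform import Rotation as R
def w(pic,p):
    E=np.array(pic["extrinsics"]); return np.linalg.inv(E)@np.r_[p,1]
def find(pic,n):
    r=ctrl.look_for(pic,n)
    return [(round(d["p"],2),np.round(w(pic,d["position"])[:3],4).tolist()) for d in r[:2]]
def proj(pic,P):
    c=np.array(pic["extrinsics"])@np.r_[P,1]; return [pic["fx"]*c[0]/c[2]+pic["cx"],pic["fy"]*c[1]/c[2]+pic["cy"]]
def save(pic,n): cv2.imwrite(f"pics/{n}.png",pic["color"][:,:,::-1])
E
python3 - <<'E'
from h import *
s=ctrl.get_state(); print(s["eef_pos"],s["tcp_rot"],s["time"])
for c in ["scene","side"]:
    p=ctrl.read_camera(c); save(p,c+"0")
    print(c,np.round(np.linalg.inv(p["extrinsics"])[:3,3],3))
    for n in ["cabinet","knob","stay","slot","hole_mid","pin_plate","door_hinge","paint_pot","brush_jar","toy_bird"]: print(n,find(p,n))
E
cd pics; python3 -c "
import cv2;a=cv2.imread('scene0.png');b=cv2.imread('side0.png');print(a.shape)"
```

```text
[0.29248721 0.60767318 0.25195801] [ 2.22502936e-01  9.74931335e-01 -1.06918332e-03 -4.39137427e-04] 0.0
scene [1.331 0.057 0.729]
cabinet [(0.62, [0.7172, 0.1087, 0.1709])]
knob [(0.93, [0.64, 0.0977, 0.1851])]
stay [(0.61, [0.6352, 0.0975, 0.1789])]
slot [(0.77, [0.6373, 0.096, 0.181])]
hole_mid [(0.97, [0.6357, 0.0975, 0.1809])]
pin_plate [(0.67, [0.695, 0.1127, 0.1731]), (0.49, [0.7182, 0.104, 0.1688])]
door_hinge [(0.9, [0.72, 0.105, 0.1722]), (0.52, [0.7478, 0.1187, 0.1081])]
paint_pot [(0.96, [0.5432, 0.1702, 0.2013])]
brush_jar [(0.72, [0.6928, -0.0876, 0.0863])]
toy_bird [(0.74, [0.5956, 0.3422, 0.0605])]
side [0.408 0.664 0.943]
cabinet [(0.79, [0.6106, 0.1702, 0.1697]), (0.66, [0.6876, 0.1227, 0.1734])]
knob [(0.78, [0.6234, 0.0907, 0.1809])]
stay [(0.86, [0.6259, 0.0961, 0.1823])]
slot [(0.84, [0.621, 0.0938, 0.1809])]
hole_mid [(0.74, [0.625, 0.0911, 0.1848])]
pin_plate [(0.61, [0.688, 0.1249, 0.1727])]
door_hinge [(0.94, [0.6181, 0.1705, 0.1742]), (0.31, [0.6268, 0.0916, 0.1822])]
paint_pot [(0.93, [0.5347, 0.1855, 0.2136]), (0.31, [0.6124, 0.1699, 0.1691])]
brush_jar [(0.77, [0.6713, -0.099, 0.0959])]
toy_bird [(0.64, [0.5789, 0.355, 0.0655])]
(480, 640, 3)
```

View pics/scene0.png

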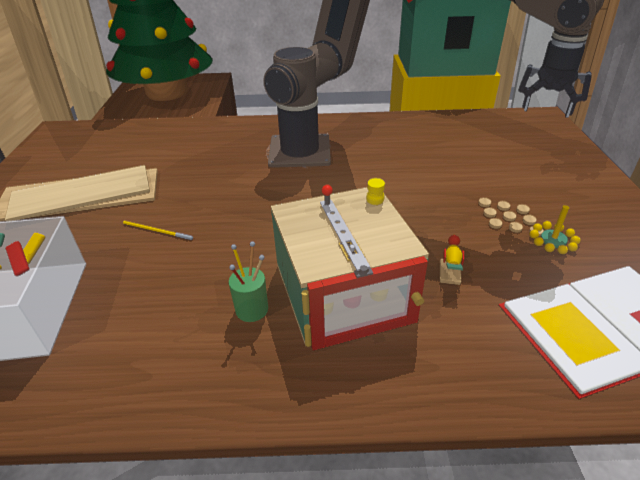

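View pics/side0.png

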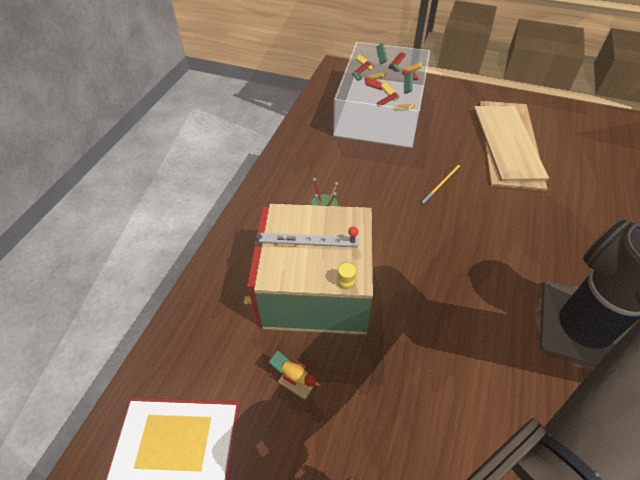

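The scene picture shows the knob at (327,189), the pivot near (362,269) and the pot at (375,188). In the side picture the knob is at (353,231), the pivot near (260,237) and the pot at (347,272). The jar lies on the cabinet's −y side and the bird on its +y side.

```bash
cat >> h.py <<'E'
def ray(pic,uv):
    M=np.linalg.inv(pic["extrinsics"]); d=M[:3,:3]@[(uv[0]-pic["cx"])/pic["fx"],(uv[1]-pic["cy"])/pic["fy"],1]; return M[:3,3],d/np.linalg.norm(d)
def onz(pic,uv,z):
    o,d=ray(pic,uv); return o+d*(z-o[2])/d[2]
def tri(rs):
    A=sum(np.eye(3)-np.outer(d,d) for o,d in rs); b=sum((np.eye(3)-np.outer(d,d))@o for o,d in rs); return np.linalg.solve(A,b)
def redblob(pic,box):
    u0,v0,u1,v1=box; c=pic["color"][v0:v1,u0:u1].astype(int); m=((c[...,0]>110)&(c[...,1]<0.4*c[...,0])&(c[...,2]<0.4*c[...,0])).astype(np.uint8)
    n,l,s,ce=cv2.connectedComponentsWithStats(m); k=1+np.argmax(s[1:,4]); return ce[k]+[u0,v0],s[k,4]
E
python3 - <<'E'
from h import *
a=ctrl.read_camera("scene"); b=ctrl.read_camera("side")
ka,na=redblob(a,(312,178,342,203)); kb,nb=redblob(b,(340,220,366,245)); print(ka,na,kb,nb)
k=tri([ray(a,ka),ray(b,kb)]); print("knob",k, onz(a,ka,.212),onz(b,kb,.212))
print("pivot",onz(a,(362,269),.18),onz(b,(260,237),.18))
for n,p in {"bl":(272,208),"br":(388,188)if 0 else (376,190),"fr":(427,255),"fl":(310,283)}.items(): print(n,onz(a,p,.17))
for n,p in {"fl":(268,206),"bl":(372,208),"br":(374,295),"fr":(257,292)}.items(): print(n,onz(b,p,.17))
A=cv2.resize(a["color"][175:295,265:435],None,fx=4.7,fy=4.7,interpolation=2)[:564,:799]
cv2.imwrite("pics/c1.png",A[:,:,::-1])
B=cv2.resize(b["color"][198:303,245:385],None,fx=5.7,fy=5.7,interpolation=2)
cv2.imwrite("pics/c2.png",B[:,:,::-1])
E
```

```text
[326.48863636 189.51136364] 88 [353.28301887 231.20754717] 53
knob [0.54812794 0.07259988 0.21131373] [0.54921652 0.07261051 0.212     ] [0.54798478 0.07310273 0.212     ]
pivot [0.75030502 0.12705286 0.18      ] [0.74267983 0.13005398 0.18      ]
bl [ 0.54845643 -0.04061193  0.17      ]
br [0.49343477 0.18073207 0.17      ]
fr [0.70845379 0.2484965  0.17      ]
fl [0.77016903 0.03726598 0.17      ]
fl [0.76795928 0.03116881 0.17      ]
bl [ 0.53504954 -0.04265731  0.17      ]
br [0.46861053 0.18480726 0.17      ]
fr [0.69380792 0.25570395 0.17      ]
```

View pics/c1.png

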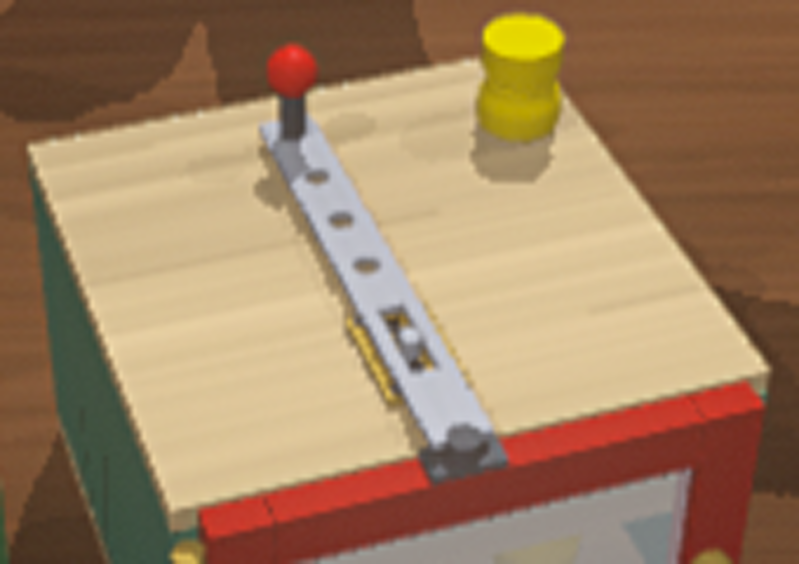

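View pics/c2.png

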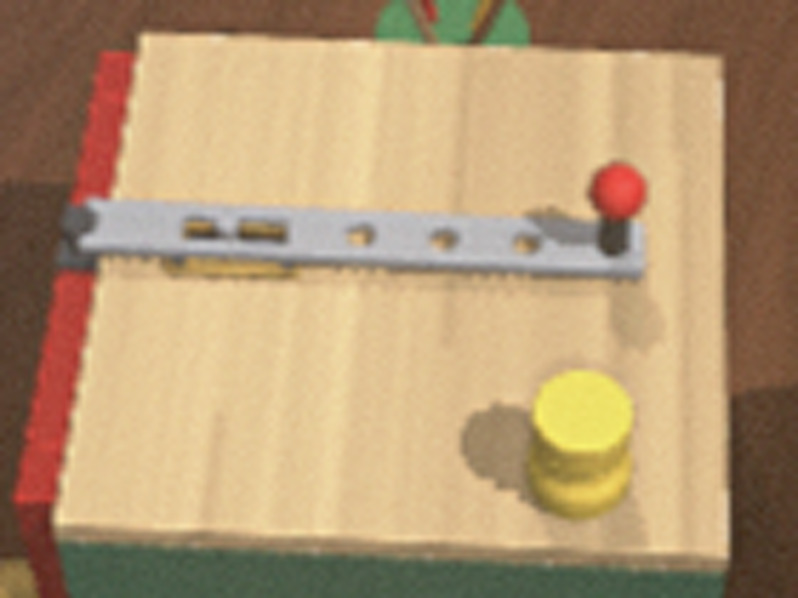

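The crops show the roof corners, the pin tip in the slot at scene (352,246), and the pin near side (285,238). The pot stands about 60–70 mm to the side of the bar.

Run:
```python
from h import *
from scipy.optimize import least_squares
a=ctrl.read_camera("scene"); b=ctrl.read_camera("side")
A=lambda u,v:(265+(u+.5)/4.7-.5,175+(v+.5)/4.7-.5); B=lambda u,v:(245+(u+.5)/5.7-.5,198+(v+.5)/5.7-.5)
C={"bl":(-.12,-.12,.17),"fl":(.12,-.12,.17),"fr":(.12,.12,.17),"br":(-.12,.12,.17)}
obs=[(a,A(30,145),"bl"),(a,A(170,513),"fl"),(a,A(768,370),"fr"),(b,B(140,35),"fl"),(b,B(722,57),"bl"),(b,B(728,550),"br"),(b,B(57,525),"fr")]
T=lambda x,P:np.r_[x[:2]+R.from_euler('z',x[2]).as_matrix()[:2,:2]@np.array(P[:2]),P[2]]
f=lambda x:np.concatenate([np.array(proj(p,T(x,C[c])))-uv for p,uv,c in obs])
r=least_squares(f,[.62,.1,.3],loss="soft_l1"); x=r.x; print("cab",x,np.round(f(x),1))
inv=lambda P:R.from_euler('z',-x[2]).as_matrix()[:2,:2]@(P[:2]-x[:2])
pt=tri([ray(a,A(410,333)),ray(b,B(230,227))]); print("pin",pt,inv(pt),inv(onz(a,A(410,333),.184)),inv(onz(b,B(230,227),.184)))
k=tri([ray(a,redblob(a,(312,178,342,203))[0]),ray(b,redblob(b,(340,220,366,245))[0])]);print("knob cab",inv(k))
pot=tri([ray(a,A(523,38)),ray(b,B(582,405))]);print("pot top",pot,inv(pot))
print("hinge",T(x,(.128,-.11,.17)),"plate",T(x,(.068,-.01,.17)),"pivot shut",T(x,(.128,-.01,.176)))
for n in["brush_jar","toy_bird"]:
  print(n,find(a,n),find(b,n))
```

```text
cab [0.62046218 0.1036696  0.28167326] [-0.8 -0.2  0.1 -0.9  0.4 -0.6  0.  -0.6 -0.4 -0.6  0.   0.8 -0.7 -0.2]
pin [0.68970748 0.11421259 0.1818959 ] [ 0.06944703 -0.00912015] [ 0.07141376 -0.01016478] [ 0.06929786 -0.00713915]
knob cab [-0.07811928 -0.0097782 ]
pot top [0.5323705  0.17281102 0.21464325] [-0.06540135  0.09090293]
hinge [0.77399388 0.03358383 0.17      ] plate [0.68856204 0.1129652  0.17      ] pivot shut [0.74619754 0.129643   0.176     ]
brush_jar [(0.77, [0.6945, -0.0902, 0.0871])] [(0.82, [0.6708, -0.0996, 0.097])]
toy_bird [(0.74, [0.5977, 0.3429, 0.0583])] [(0.75, [0.5806, 0.3528, 0.0658])]
```

```bash
cat >> h.py <<'E'
X=np.array([.62046218,.1036696,.28167326])
def cab2w(x,y): return X[:2]+R.from_euler('z',X[2]).as_matrix()[:2,:2]@np.array([x,y])
def w2cab(P): return R.from_euler('z',-X[2]).as_matrix()[:2,:2]@(np.array(P)[:2]-X[:2])
def baryaw_rot(yaw):  # tool down, y perpendicular to bar of world yaw
    y=np.array([np.cos(yaw+np.pi/2),np.sin(yaw+np.pi/2),0]); z=np.array([0,0,-1.]); return R.from_matrix(np.c_[np.cross(y,z),y,z])
def row(pos,rot,s=None):
    s=s or ctrl.get_state(); r0=R.from_quat(s["tcp_rot"])
    print("turn",np.round((r0.inv()*rot).as_rotvec(degrees=True),1),"shift",np.round(r0.inv().apply(np.array(pos)-s["eef_pos"])*1000,1))
def knob_for(q,t=0.):  # cab knob xy, bar yaw in cab - closed form when hole_mid above pin handled elsewhere
    pass
E
python3 - <<'E'
from h import *
row([*cab2w(-.077,-.01),.32],baryaw_rot(X[2]))
E
```

```text
turn [  0.   -0.  -41.9] shift [-463.4 -371.2  -66.7]
```

Units first: shifts go in shares of 0.75 m and turns go in shares of 45 degrees. So -375 mm / 750 = -0.5, -328 mm / 750 = -0.4373, -42 degrees / 45 = -0.9333.

Call:
send_rows --rows "0 0 -0.1111 -0.06 -0.0467 -0.0333 0.2; 0 0 -0.2222 -0.1227 -0.0987 -0.08 0.2; 0 0 -0.3333 -0.1867 -0.1493 -0.0893 0.2; 0 0 -0.4444 -0.2507 -0.2 -0.0893 0.2; 0 0 -0.5556 -0.3133 -0.2507 -0.0893 0.2; 0 0 -0.6667 -0.3733 -0.3 -0.0893 0.2; 0 0 -0.8 -0.4373 -0.3507 -0.0893 0.2; 0 0 -0.9333 -0.5 -0.4 -0.0893 0.2"

```text
time: 2.5
eef_pos: [0.5011, 0.1732, 0.3207]
tcp_rot: [-0.143, 0.99, 0.0, 0.001]
contact_force: [-0.3, 0.9, -0.0]
opening: 0.598
finger_force: 0.0
```

Run:
```python
from h import *
s=ctrl.get_state();print(s["time"],s["eef_pos"],s["opening"])
row([*cab2w(-.077,-.01),.32],baryaw_rot(X[2]))
p=ctrl.read_camera("wrist")
print(np.round(np.linalg.inv(p["extrinsics"]),3))
```

```text
2.5 [0.50107605 0.1732483  0.32072917] 0.5977190739101644
turn [-0.   0.1  0.3] shift [ -17.7 -110.1    0.8]
[[-0.283  0.913  0.293  0.426]
 [ 0.959  0.269  0.088  0.151]
 [ 0.001  0.306 -0.952  0.441]
 [ 0.     0.     0.     1.   ]]
```

To row units: -110 mm / 750 = -0.1467, -55 mm / 750 = -0.0733.

Call:
send_rows --rows "0 0 0 -0.012 -0.0733 0 0.2; 0 0 0 -0.024 -0.1467 0 0.2; 0 0 0 -0.024 -0.1467 0 0.2"

```text
time: 2.92
eef_pos: [0.5497, 0.0718, 0.3202]
tcp_rot: [-0.139, 0.99, -0.0, -0.0]
contact_force: [0.2, 1.2, -0.6]
opening: 0.601
finger_force: 0.0
```

Run:
```python
from h import *
p=ctrl.read_camera("wrist"); save(p,"w1"); print(np.round(np.linalg.inv(p["extrinsics"])[:3,3],4))
s=ctrl.get_state();print(s["time"],s["eef_pos"])
kb=redblob(p,(0,0,640,480)); print(kb, onz(p,kb[0],.212), w2cab(onz(p,kb[0],.212)))
print([ (n,proj(p,np.r_[cab2w(*c),z])) for n,c,z in [("knob",(-.077,-.01),.212),("pin",(.069,-.01),.184),("pl1",(.042,-.027),.174),("pl2",(.094,.007),.174)]])
```

```text
[0.4743 0.0502 0.4409]
2.975 [0.54896904 0.07349482 0.32015318]
(array([584.07250755, 271.98489426]), np.int32(331)) [0.51741861 0.23869635 0.212     ] [-0.0614503   0.15834791]
[('knob', [np.float64(315.638852279057), np.float64(249.40068191266568)]), ('pin', [np.float64(315.8913404260665), np.float64(411.55438454637414)]), ('pl1', [np.float64(294.50554249013936), np.float64(374.9450574122693)]), ('pl2', [np.float64(336.1365068392474), np.float64(427.38860501395715)])]
```

View pics/w1.png

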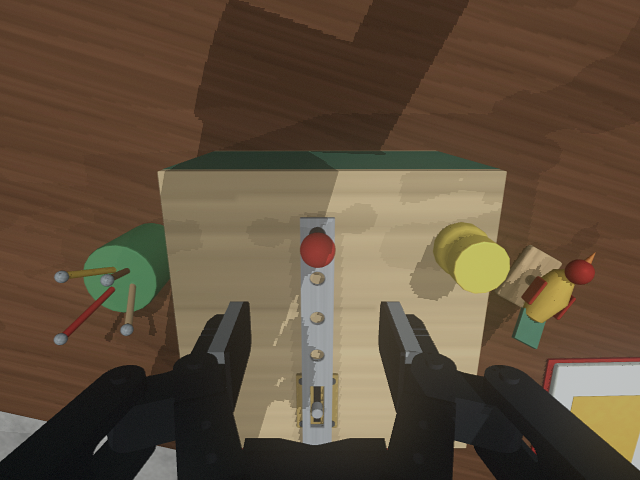

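The wrist view shows the knob at (317,249), the bar straight down the image, and the pin tip at about (317,411) in the slot, all matching the fitted cabinet pose. I'll descend and pinch the knob.

To row units: 105 mm / 750 = 0.14, 95 mm / 750 = 0.1267.

Call:
send_rows --rows "0 0 0 0 0 0.0467 0; 0 0 0 0 0 0.0933 0; 0 0 0 0 0 0.1267 0; 0 0 0 0 0 0.14 0; 0 0 0 0 0 0.14 0" --grip_force 25

```text
time: 3.6
eef_pos: [0.5482, 0.0756, 0.2152]
tcp_rot: [-0.142, 0.99, 0.0, -0.0]
contact_force: [0.0, -0.2, -0.1]
opening: 0.499
finger_force: 0.0
```

Call:
send_rows --rows "0 0 0 0 0 0 -0.6; 0 0 0 0 0 0 -0.9; 0 0 0 0 0 0 -0.9; 0 0 0 0 0 0 -0.9; 0 0 0 0 0 0 -0.9" --grip_force 25

```text
time: 4.22
eef_pos: [0.5492, 0.0746, 0.2158]
tcp_rot: [-0.142, 0.99, -0.0, 0.001]
contact_force: [2.1, 0.4, 0.3]
opening: 0.234
finger_force: 24.4
```

```bash
cat >> h.py <<'E'
from scipy.optimize import brentq
K0=np.array([-.077,-.01]) # knob cab at start, q0~0
def plan(q,t,px,py=-.010):
    P=np.array([.128+.1*np.sin(q),-.11+.1*np.cos(q)]); v=P-[px,py]; b=np.arctan2(v[1],v[0]); L=.205*np.cos(t)-.036*np.sin(t)
    return P-L*np.array([np.cos(b),np.sin(b)]), .176+.205*np.sin(t)+.036*np.cos(t), b
def qhole(px,py=-.010,d=.140):
    return brentq(lambda q:np.hypot(.128+.1*np.sin(q)-px,-.11+.1*np.cos(q)-py)-d,.3,1.4)
E
python3 - <<'E'
from h import *
s=ctrl.get_state(); k=w2cab(s["eef_pos"]);print(k,s["eef_pos"],s["contact_force"])
for px in(.066,.069,.072): print(px,qhole(px),plan(qhole(px),0,px))
for t in (.05,.1,.15,.2,.22):
    K,z,b=plan(0,t,.069); print(t,np.round(1000*(K-K0),1),round(1000*(z-.212),1))
qh=qhole(.069)
for f in np.linspace(0,1,9):
    K,z,b=plan(f*qh,.22,.069); print(round(f*qh,3),np.round(1000*(K-K0),1),"b",round(np.degrees(b),1))
for t in (.22,.15,.1,.07,.05,0):
    K,z,b=plan(qh,t,.069); print(t,np.round(1000*(K-K0),1),round(1000*(z-.212),1),"b",round(np.degrees(b),1))
E
```

```text
[-0.07650303 -0.00809093] [0.54922299 0.07463248 0.21578608] [2.12041188 0.43625634 0.26923913]
0.066 0.8344589846433692 (array([0.00281381, 0.00524813]), np.float64(0.212), np.float64(-0.23679336950268107))
0.069 0.8698449235099961 (array([0.00612509, 0.00648469]), np.float64(0.212), np.float64(-0.2564111396201168))
0.072 0.9054305080163665 (array([0.00947506, 0.00776603]), np.float64(0.212), np.float64(-0.27684650892979373))
0.05 [ 2.1 -0. ] 10.2
0.1 [ 4.6 -0. ] 20.3
0.15 [ 7.7 -0. ] 30.2
0.2 [11.2 -0. ] 40.0
0.22 [12.8 -0. ] 43.9
0.0 [12.8 -0. ] b 0.0
0.109 [23.7  1. ] b -0.5
0.217 [34.5  3.3] b -1.7
0.326 [45.2  5.8] b -3.3
0.435 [55.7  8.3] b -5.3
0.544 [66.1 10.4] b -7.4
0.652 [76.3 12. ] b -9.7
0.761 [86.1 12.9] b -12.2
0.87 [95.5 13.2] b -14.7
0.22 [95.5 13.2] 43.9 b -14.7
0.15 [90.6 14.5] 30.2 b -14.7
0.1 [87.6 15.3] 20.3 b -14.7
0.07 [86.  15.7] 14.3 b -14.7
0.05 [85.1 16. ] 10.2 b -14.7
0 [83.1 16.5] 0.0 b -14.7
```

To row units: -44 mm / 750 = -0.0587, -40 mm / 750 = -0.0533.

Call:
send_rows --rows "0 0 0 -0.0027 0 -0.0133 -0.9; 0 0 0 -0.0067 0 -0.0267 -0.9; 0 0 0 -0.0107 0 -0.04 -0.9; 0 0 0 -0.0147 0 -0.0533 -0.9; 0 0 0 -0.0173 0 -0.0587 -0.9; 0 0 0 -0.0173 0 -0.0587 -0.9"

```text
time: 4.97
eef_pos: [0.5608, 0.0781, 0.2595]
tcp_rot: [-0.142, 0.99, -0.0, -0.001]
contact_force: [-1.1, -0.5, -1.2]
opening: 0.241
finger_force: 24.6
```

Run:
```python
from h import *
s=ctrl.get_state(); print(w2cab(s["eef_pos"]),s["eef_pos"],s["contact_force"],s["opening"])
p=ctrl.read_camera("wrist"); save(p,"w2")
```

```text
[-0.06440092 -0.00793781] [0.56080562 0.07814351 0.25947328] [-1.11708071 -0.45496142 -1.15149874] 0.2412185819452928
```

View pics/w2.png

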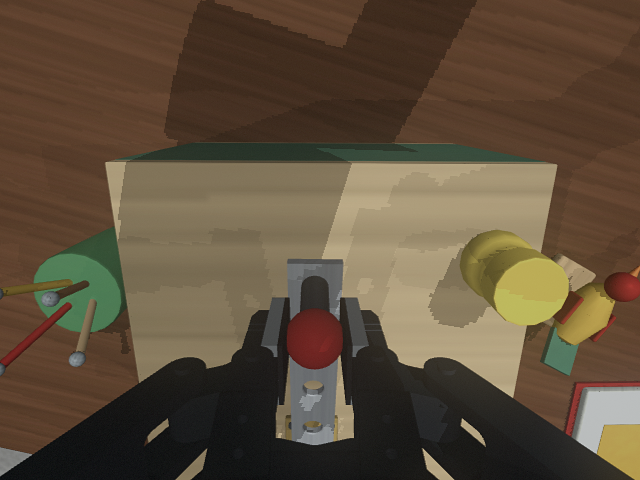

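The knob at (315,338) is held with the bar tilted up, and the pot is clear. Next I'll draw the bar forward so the door opens.

To row units: -79 mm / 750 = -0.1053, -73 mm / 750 = -0.0973, 14.7 degrees / 45 = 0.3267.

Call:
send_rows --rows "0 0 0.0111 -0.0147 0 0 -0.9; 0 0 0.0378 -0.0293 0.0027 0 -0.9; 0 0 0.0733 -0.0427 0.0053 0 -0.9; 0 0 0.1178 -0.0573 0.008 0 -0.9; 0 0 0.1644 -0.0707 0.0113 0 -0.9; 0 0 0.2156 -0.084 0.0133 0 -0.9; 0 0 0.2667 -0.0973 0.0147 0 -0.9; 0 0 0.3267 -0.1053 0.0153 0 -0.9"

```text
time: 6.02
eef_pos: [0.6346, 0.1123, 0.259]
tcp_rot: [-0.013, 1.0, 0.0, -0.0]
contact_force: [-0.9, 1.1, -0.0]
opening: 0.236
finger_force: 24.6
```

Run:
```python
from h import *
s=ctrl.get_state(); print(w2cab(s["eef_pos"]),s["eef_pos"],s["contact_force"],s["opening"])
a=ctrl.read_camera("scene"); b=ctrl.read_camera("side")
for c,p in(("a",a),("b",b)):
  print(c,[(n,np.round(proj(p,np.r_[cab2w(*v),z]),1)) for n,v,z in [("pin",(.069,-.01),.184),("knob",w2cab(s["eef_pos"]),s["eef_pos"][2]-.003),("hinge",(.128,-.11),.176)]])
A=cv2.resize(a["color"][175:295,285:435],None,fx=4,fy=4,interpolation=2)
B=cv2.resize(b["color"][180:300,195:345],None,fx=4,fy=4,interpolation=2)
cv2.imwrite("pics/c3.png",np.vstack([A[:300] if 0 else A,B])[:,:,::-1][:, :]) 
im=cv2.imread("pics/c3.png"); cv2.imwrite("pics/c3.png",np.hstack([im[:480],im[480:]]) [:, :1200]); im=cv2.imread("pics/c3.png"); cv2.imwrite("pics/c3.png",cv2.resize(im,(800,320),interpolation=cv2.INTER_AREA))
```

```text
[0.01594332 0.00434109] [0.63457054 0.11227127 0.25897143] [-0.94576303  1.06286505 -0.02016388] 0.23614024831546926
a [('pin', array([351.5, 244.6])), ('knob', array([349.5, 194.6])), ('hinge', array([307.7, 282.1]))]
b [('pin', array([285.2, 236.4])), ('knob', array([308. , 220.7])), ('hinge', array([265. , 204.4]))]
```

View pics/c3.png

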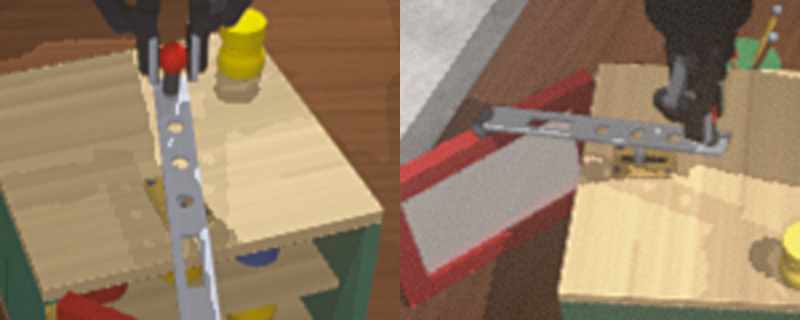

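The door stands open and the bar is lifted, with its knob near scene crop (173,57). The pin is now visible beside the bar in the side crop near (630,155), so I'll zoom in to fix its place on the plate.

Run:
```python
from h import *
b=ctrl.read_camera("side")
B=cv2.resize(b["color"][215:255,262:317],None,fx=14,fy=14,interpolation=2)
for x in(.054,.061,.068,.075,.082):
  for z in(.174,.184): print(x,z,np.round((np.array(proj(b,np.r_[cab2w(x,-.01),z]))-[262,215]+.5)*14))
for c in[(.042,-.027),(.094,-.027),(.094,.007),(.042,.007)]: print(c,np.round((np.array(proj(b,np.r_[cab2w(*c),.174]))-[262,215]+.5)*14))
cv2.imwrite("pics/c4.png",B[:,:,::-1])
```

```text
0.054 0.174 [431. 350.]
0.054 0.184 [428. 310.]
0.061 0.174 [387. 349.]
0.061 0.184 [383. 309.]
0.068 0.174 [343. 347.]
0.068 0.184 [338. 307.]
0.075 0.174 [298. 345.]
0.075 0.184 [294. 305.]
0.082 0.174 [254. 343.]
0.082 0.184 [249. 303.]
(0.042, -0.027) [517. 270.]
(0.094, -0.027) [191. 257.]
(0.094, 0.007) [165. 425.]
(0.042, 0.007) [498. 439.]
```

View pics/c4.png

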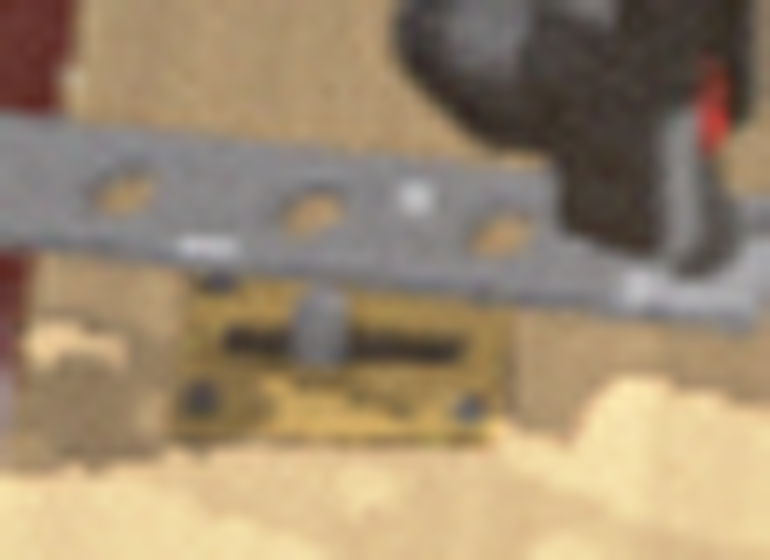

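```bash
cat >> h.py <<'E'
def solve(K,z):
    t=brentq(lambda t:.176+.205*np.sin(t)+.036*np.cos(t)-z,-.05,.6); L=.205*np.cos(t)-.036*np.sin(t)
    q=brentq(lambda q:np.hypot(.128+.1*np.sin(q)-K[0],-.11+.1*np.cos(q)-K[1])-L,.3,1.5)
    P=np.array([.128+.1*np.sin(q),-.11+.1*np.cos(q)]); u=(P-K)/L
    return t,q,np.arctan2(u[1],u[0]),P-u*.14*np.cos(t),.176+.14*np.sin(t)
E
python3 - <<'E'
from h import *
a=ctrl.read_camera("scene"); b=ctrl.read_camera("side"); s=ctrl.get_state()
K=w2cab(s["eef_pos"]); t,q,bb,H,hz=solve(K,s["eef_pos"][2]-.003); print("K",K,"t,q,b",t,q,bb,"H",H,hz)
for z in(hz+.002,hz+.004): print(w2cab(onz(b,(262+312/14-.5,215+212/14-.5),z)),w2cab(onz(a,(352.5,236.1),z)))
print("pin",w2cab(onz(b,(262+320/14-.5,215+302/14-.5),.184)))
px=.0712;qh=qhole(px)
for t in(.22,.12,.08,.06,0): print(t,qh,plan(qh,t,px))
E
```

```text
K [0.01563049 0.00391348] t,q,b 0.22135591923323555 0.832761270012635 -0.2451945510163753 H [ 0.06948033 -0.00956133] 0.20673737242621004
[ 0.07021271 -0.00855264] [ 0.07494398 -0.01074127]
[ 0.06988905 -0.00690389] [ 0.07722862 -0.01163269]
pin [ 0.07097224 -0.01081525]
0.22 0.8959229214364154 (array([0.02090694, 0.00399038]), np.float64(0.25586938090748), np.float64(-0.2713176181976941))
0.12 0.8959229214364154 (array([0.01415008, 0.00586999]), np.float64(0.23628211338496763), np.float64(-0.2713176181976941))
0.08 0.8959229214364154 (array([0.01198114, 0.00647334]), np.float64(0.22826737369057468), np.float64(-0.2713176181976941))
0.06 0.8959229214364154 (array([0.01101292, 0.00674267]), np.float64(0.22422784076595348), np.float64(-0.2713176181976941))
0 0.8959229214364154 (array([0.00857779, 0.00742007]), np.float64(0.212), np.float64(-0.2713176181976941))
```

```bash
cat >> h.py <<'E'
def go(px,t,py=-.010):
    q=qhole(px,py); K,z,b=plan(q,t,px,py); row([*cab2w(*K),z+.003],baryaw_rot(X[2]+b))
E
python3 -c "
from h import *
go(.0712,.12);go(.0712,.08)"
```

```text
turn [0.  0.1 1. ] shift [ 2.   1.5 19.8]
turn [0.  0.1 1. ] shift [ 4.2  1.6 27.9]
```

To row units: 28 mm / 750 = 0.0373, 1.5 mm / 750 = 0.002, 1 degrees / 45 = 0.0222.

Call:
send_rows --rows "0 0 0.0111 0.0013 0.0013 0.0133 -0.9; 0 0 0.0222 0.0027 0.002 0.0267 -0.9; 0 0 0.0222 0.0053 0.002 0.0373 -0.9; 0 0 0.0222 0.0053 0.002 0.0373 -0.9; 0 0 0.0222 0.0053 0.002 0.0373 -0.9"

```text
time: 6.9
eef_pos: [0.6297, 0.1128, 0.2316]
tcp_rot: [-0.005, 1.0, -0.0, -0.0]
contact_force: [-0.4, 0.9, -0.4]
opening: 0.236
finger_force: 24.7
```

Run:
```python
from h import *
S=[]
for c in ["scene","side"]*3:
    p=ctrl.read_camera(c); s=ctrl.get_state(); S.append(np.r_[s["eef_pos"],s["contact_force"]])
    save(p,"d_"+c)
    if c=="side": b=p
    else: a=p
S=np.array(S); print(S.mean(0).round(4),S.std(0).round(4)); m=S.mean(0)
print(solve(w2cab(m),m[2]-.003))
A=cv2.resize(a["color"][220:265,330:375],None,fx=8.8,fy=8.8,interpolation=2)
B=cv2.resize(b["color"][215:260,262:307],None,fx=8.8,fy=8.8,interpolation=2)
cv2.imwrite("pics/c5.png",np.hstack([A,B])[:,:,::-1])
```

```text
[ 0.6298  0.1128  0.2318 -1.1924  1.0205 -0.3323] [0.000e+00 0.000e+00 1.000e-04 1.937e-01 5.718e-01 2.281e-01]
(0.08258065306283982, 0.8899430840965801, np.float64(-0.26759413595828446), array([ 0.07114633, -0.01016285]), np.float64(0.18754815541372086))
```

View pics/c5.png

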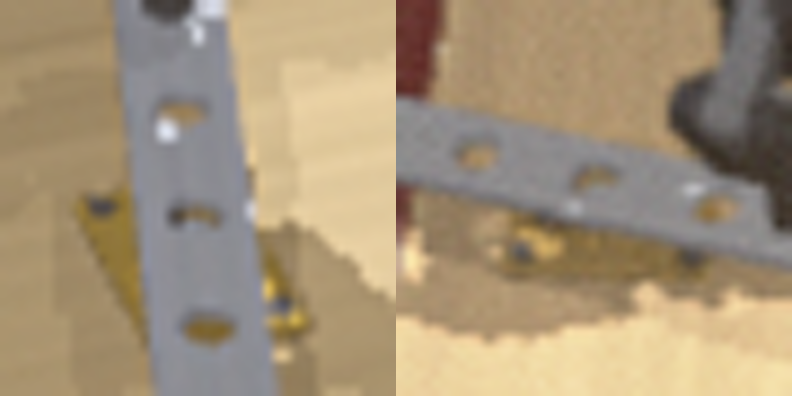

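The pin shows through the middle hole in both views. I'll now lower gently in small steps.

To row units: 5 mm / 750 = 0.0067, 1.2 mm / 750 = 0.0016.

Call:
send_rows --rows "0 0 0 0.0007 0 0.0027 -0.9; 0 0 0 0.0013 0 0.0053 -0.9; 0 0 0 0.0016 0 0.0067 -0.9; 0 0 0 0.0016 0 0.0067 -0.9" --grip_force 20

```text
time: 7.7
eef_pos: [0.6286, 0.1128, 0.2262]
tcp_rot: [-0.005, 1.0, -0.0, 0.0]
contact_force: [0.0, 1.0, -0.0]
opening: 0.234
finger_force: 24.7
```

To row units: 2 mm / 750 = 0.0027, 1 mm / 750 = 0.0013.

Call:
send_rows --rows "0 0 0 0.0004 0 0.0013 -0.9; 0 0 0 0.0007 0 0.0027 -0.9; 0 0 0 0.0007 0 0.0027 -0.9"

```text
time: 8.07
eef_pos: [0.6282, 0.1128, 0.2243]
tcp_rot: [-0.005, 1.0, -0.0, 0.0]
contact_force: [1.2, 1.2, -1.1]
opening: 0.237
finger_force: 24.7
```

To row units: 1 mm / 750 = 0.0013, 0.2 mm / 750 = 0.0003.

Call:
send_rows --rows "0 0 0 0.0003 0 0.0013 -0.9; 0 0 0 0.0003 0 0.0013 -0.9"

```text
time: 8.32
eef_pos: [0.628, 0.1128, 0.2233]
tcp_rot: [-0.005, 1.0, -0.0, 0.0]
contact_force: [2.1, 0.7, -1.1]
opening: 0.232
finger_force: 24.7
```

To row units: 1 mm / 750 = 0.0013, 0.2 mm / 750 = 0.0003.

Call:
send_rows --rows "0 0 0 0.0003 0 0.0013 -0.9; 0 0 0 0.0003 0 0.0013 -0.9"

```text
time: 8.57
eef_pos: [0.6277, 0.1128, 0.2223]
tcp_rot: [-0.005, 1.0, 0.0, 0.0]
contact_force: [3.1, 1.2, -1.3]
opening: 0.233
finger_force: 24.7
```

To row units: 1 mm / 750 = 0.0013, -0.4 mm / 750 = -0.0005.

Call:
send_rows --rows "0 0 0 -0.0005 0 0 -0.9; 0 0 0 -0.0005 0 0.0013 -0.9; 0 0 0 -0.0005 0 0.0013 -0.9"

```text
time: 8.95
eef_pos: [0.6276, 0.1129, 0.221]
tcp_rot: [-0.005, 1.0, 0.0, -0.001]
contact_force: [-0.8, 1.6, -0.7]
opening: 0.233
finger_force: 24.7
```

To row units: 1 mm / 750 = 0.0013, 0.2 mm / 750 = 0.0003.

Call:
send_rows --rows "0 0 0 0.0003 0 0.0013 -0.9; 0 0 0 0.0003 0 0.0013 -0.9"

```text
time: 9.2
eef_pos: [0.6274, 0.1129, 0.22]
tcp_rot: [-0.005, 1.0, -0.0, -0.001]
contact_force: [-0.8, 1.2, 0.6]
opening: 0.232
finger_force: 24.7
```

To row units: 2 mm / 750 = 0.0027, 1 mm / 750 = 0.0013.

Call:
send_rows --rows "0 0 0 0.0003 0 0.0013 -0.9; 0 0 0 0.0005 0 0.0027 -0.9; 0 0 0 0.0005 0 0.0027 -0.9"

```text
time: 9.57
eef_pos: [0.6273, 0.1128, 0.2183]
tcp_rot: [-0.005, 1.0, -0.0, -0.0]
contact_force: [-1.0, 1.2, 0.5]
opening: 0.234
finger_force: 24.7
```

To row units: 2 mm / 750 = 0.0027, 1 mm / 750 = 0.0013.

Call:
send_rows --rows "0 0 0 0.0003 0 0.0013 -0.9; 0 0 0 0.0004 0 0.0027 -0.9; 0 0 0 0.0004 0 0.0027 -0.9"

```text
time: 9.95
eef_pos: [0.6272, 0.1128, 0.2166]
tcp_rot: [-0.005, 1.0, -0.0, 0.0]
contact_force: [0.2, 0.4, 1.1]
opening: 0.233
finger_force: 24.8
```

To row units: 0.7 mm / 750 = 0.0009, 0.1 mm / 750 = 0.0001.

Call:
send_rows --rows "0 0 0 0.0001 0 0.0009 -0.9; 0 0 0 0.0001 0 0.0009 -0.9; 0 0 0 0.0001 0 0.0009 -0.4; 0 0 0 0.0001 0 0.0009 -0.1; 0 0 0 0.0001 0 0.0009 -0.1; 0 0 0 0.0001 0 0.0009 0"

```text
time: 10.7
eef_pos: [0.627, 0.1127, 0.2156]
tcp_rot: [-0.005, 1.0, -0.0, -0.0]
contact_force: [-1.0, -0.3, -0.3]
opening: 0.497
finger_force: 0.0
```

To row units: -110 mm / 750 = -0.1467, -70 mm / 750 = -0.0933.

Call:
send_rows --rows "0 0 0 0 0 -0.0133 0; 0 0 0 0 0 -0.0467 0; 0 0 0 0 0 -0.0933 0; 0 0 0 0 0 -0.1467 0; 0 0 0 0 0 -0.1467 0"

```text
time: 11.32
eef_pos: [0.6288, 0.1129, 0.3319]
tcp_rot: [-0.005, 1.0, 0.0, 0.005]
contact_force: [-0.7, -0.9, 0.4]
opening: 0.502
finger_force: 0.0
```

Run:
```python
from h import *
a=ctrl.read_camera("scene"); b=ctrl.read_camera("side"); s=ctrl.get_state()
print(s["time"],s["contact_force"],s["opening"],s["eef_pos"])
ka,na=redblob(a,(335,195,365,235)); kb,nb=redblob(b,(295,200,345,250)); print(ka,na,kb,nb)
k=tri([ray(a,ka),ray(b,kb)]); print("knob",k,w2cab(k),"want",plan(qhole(.0712),0,.0712))
A=cv2.resize(a["color"][170:320,285:435],None,fx=2.66,fy=2.66,interpolation=2)
B=cv2.resize(b["color"][180:330,235:385],None,fx=2.66,fy=2.66,interpolation=2)
cv2.imwrite("pics/c6.png",np.hstack([A,B])[:,:,::-1])
```

```text
11.425 [0.43116991 0.33255843 0.52131277] 0.5005290374138247 [0.62710206 0.11284082 0.32645735]
[348.79268293 212.13414634] 82 [312.33928571 235.28571429] 56
knob [0.6265819  0.11190148 0.21122069] [0.00816671 0.00620642] want (array([0.00857779, 0.00742007]), np.float64(0.212), np.float64(-0.2713176181976941))
```

View pics/c6.png

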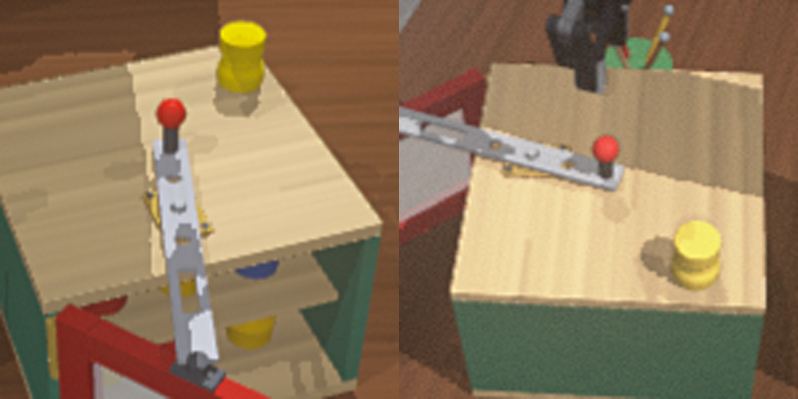

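The bar lies down with the pin tip standing in the middle hole, at crop (180,207) and (532,153). The knob height is 0.2112 m, the same as when the bar lay down at the start, the door is open, and the pot is untouched.

```bash
python3 -c "
from plant import ctrl
print(ctrl.sign_off())"
```

```text
the job is handed in; nothing more can be done
None
```

I dropped the stay's middle hole over the pin with the bar fully down, the door open about 0.9 rad and the knob released, then handed the job in at about 11.4 s; the highest contact force I read while lowering was about 3 N, and the pot, jar and bird were not touched.

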